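# Put the spare coat hanger away on the laundry's hanging rail

### The arm

A 6-joint arm with a two-finger parallel gripper is mounted at the origin on the work surface. World frame = base frame: x ahead of the robot, y to its left, z up, the work surface at z = 0. Lengths are in m, angles in rad, forces in N, time in s.
With the tool pointing down it reaches from about 0.35 to 0.975 m from the base axis. Payload 4.9 kg.
Tool frame: the origin (TCP) lies at the very end of the fingers, on their centre line; the grasp point (between the pads) lies 19 mm behind it; z points along the fingers, y is the line along which they close (so a half turn about z gives the same grasp; the last joint's range is limited). The gripper opens to 85 mm and grips with 20 to 120 N. Pads are 22 mm wide; open, the fingers measure 114 mm over their backs; the gripper's body (76 mm by 85 mm) begins 54 mm behind the grasp point. The pads swing forward as they close: fully open they stand 13 mm farther back than shut.
Start: joints at [1.025, 0.053, 1.613, -0, 1.476, -0.119], TCP at [0.259, 0.569, 0.231] pointing down, gripper open.
Joint ranges: [-3.01, 3.01], [-1.01, 2.22], [0.06, 2.58], [-1.02, 4.17], [0.09, 2.62], [-3.14, 3.14]. Speed limits (rad/s): [2.57, 2.57, 3.14, 3.14, 3.14, 3.14].

### API

Orientations are given as a unit quaternion [w, x, y, z].
In Python, from plant import state, optics, ticket, nets gives the robot as it stands. The module is installed in compiled form; this text tells all that it offers.
- The arm moves only by the shell command python3 -m inch 'ROWS' [OPENING]. ROWS is JSON, a list of rows, each an object of numbers: "dx", "dy", "dz": the shift along the tool's x, y, z as a fraction of full scale; "rx", "ry", "rz": the turn, a rotation vector about the tool's x, y, z as a fraction of full scale. In form: [{"dx": .., "dy": .., "dz": .., "rx": .., "ry": .., "rz": ..}, ...]. A call has 1 to 5 rows; each row is the pose to reach, as a shift and turn from the pose commanded when the call began, along the tool's axes at that moment; what a row does not reach only later rows make up. Full scale, the value 1, is 0.8 m for a shift and 1.5 rad for a turn. A row lasts 1/10 s, in which the tool goes at most 50 mm and 8.59 degrees, less where a joint would pass 70% of its speed; a pose out of reach is approached as far as the arm can. A call with a number of a shift or a turn outside -1 to 1 is refused whole. A call with a gripper value outside its range is refused whole. OPENING is the opening, from -1 (shut) to 1 (fully open), set as the call begins (- or left out, the last holds). The fingers move at their own pace and stop on an object; the grip force is fixed at half the most. Time passes only in rows, so rows that repeat a pose let the fingers close. It gives the time, the measured TCP pose, the force, the opening and the grip force at its end, in the units of the state.
- state(): the state, without advancing time (a new reading comes with each control period).
- optics.grab_frame(name): name is "scene" or "top" or "wrist"; returns the picture (384x512x3 uint8, red, green, blue); there is no depth.
- optics.camera_info(name): a dict with "fx", "fy", "cx", "cy" (pixels), "R" (3x3) and "t" (3): a world point X has camera coordinates R X + t. Camera axes: x right, y down, z forward; pixel columns grow to the right and rows downward; lengths in m; the calibration is good to about 2 mm. A picture is of the moment at which its call begins: read the wrist's pose just before it. camera_info takes no time and is no camera call; for the wrist camera it gives the pose at the moment of the call.
- ticket.job_done(): hands the job in; it is judged then, once.
Trained networks look in the newest picture that a camera, given by its name, has taken for a name from the list of things; names that differ only in an ending like _2 or _b are one class to them, and where a whole thing is asked for, a point or a joint stands for the part that bears it (a point fixed in the world has none). Each returns a list of dicts, best first, with "confidence" (0 to 1); they miss things now and then, are a little off and sometimes report something else, mostly with a low value. They report only what shows in the picture. A call takes as long as a camera call.
- nets.boxes_of(camera, name): "bbox" ([centre column, centre row, width, height] in pixels, round what is visible of it).
- nets.outline_of(camera, name): "pixels" (384x512 bool, what is visible of it) and "bbox" ([centre column, centre row, width, height] in pixels, round what is visible of it).
The state is a dict: "time": time; "joint_pos": joint angles; "joint_vel": joint speeds; "joint_efforts": joint torques, N m; "tool_pos": TCP position; "tool_rot": TCP orientation; "contact_force": force on the tool from outside, world axes, zero at the start; "ft_torque": the same for the moment, N m; "gripper_width": opening from 0.0 (shut) to 1.0 (fully open); "grasp_force": force on a finger pad.
Only numpy, scipy, OpenCV 4.12 (cv2) and the standard library are available. Lean on these libraries where they do the work, as an engineer would, in place of code of your own. Each camera call takes 0.05 s, during which the arm holds its last target. There are 200 camera calls.

### The job

Put the spare hanger away: lift it up off the hook of the valet stand and hang it by its hook over the white rail, the same way round as the two hangers already there. Also push the hangers along, so that in the end all three hang straight and still, close together at the far end of the rail (the end away from you), and the rest of the rail is free. Do not drop a hanger or disturb the other things on the table.

Things in the scene. Friction and masses are not known exactly. Their poses are not given: they have to be found in the camera images.
- spare: Spare coat hanger on the stand's hook: black plastic, 340 mm wide, 12 mm thick, 170 mm high, 110 g. Origin: inner top (crown) of its hook, where the bar bears. z up, x normal to the flat hanger, y along its width: hook's free tip on the +y side, stem on the -y side. Hook: flat band 10 mm wide (x), 5 mm thick; crown a roof of two 30 degree faces, resting r/0.866 above the axis of a bar of radius r.
- spare_tip (a point): Lower end of the free tip of the spare's hook (hanger frame 0, 19.5, -24 mm). The hook's opening is 34 mm wide (y -17 to +17), the hook 45 mm over all. The stem goes down at y = -19.5 mm to the neck, whose top is at z = -67 mm, 43 mm below the tip: a bar gets in sideways under the tip from the +y side, or endwise.
- spare_shoulder (a point): Middle of the spare's -y shoulder (hanger frame 0, -75, -104 mm), a place to pinch it across its 12 mm thickness from above. Two straight shoulders, 18 mm deep, slope from the neck (y 0, z -78 mm at mid-depth) to the ends (y +-165, z -135 mm); a 10 mm trouser bar joins the ends at z = -165 mm. Axes as the hanger's.
- hanger_a: Same shape, size and axes as the spare. Hangs across the rail: x axis along the rack's x, hook tip on the rack's +y side. The farther of the two on the rail at the start.
- hanger_b: Same shape, size and axes as the spare. Hangs across the rail: x axis along the rack's x, hook tip on the rack's +y side. The nearer of the two on the rail at the start.
- hanger_a_tip (a point): Lower end of the free tip of hanger_a's hook (hanger frame 0, 19.5, -24 mm).
- hanger_b_tip (a point): Lower end of the free tip of hanger_b's hook (hanger frame 0, 19.5, -24 mm).
- rack: Fixed white hanging rail on the table: level round tube 22 mm in diameter along the rack's x, its axis 280 mm up, on a post of the same tube at each end (x = +-175 mm) with a T foot 300 mm long across it. Grey sleeves, 32 mm in diameter, at both ends leave 290 mm of free rail. Origin on the table below the rail's middle; +x points to the far end, roughly away from the robot.
- rail_mid (a point): Middle of the rail, on its axis (rack frame 0, 0, 280 mm). Axes as the rack's. Hangers slide along the rail freely (under 3 N each); a hanger at rest on it has its origin 12.7 mm above the axis.
- rail_far_stop (a point): On the rail's axis at the inner face of the far sleeve (rack frame 145, 0, 280 mm), where hangers pushed along come to a stop; side by side they take 12 mm each.
- stand: Fixed valet stand: round foot 170 mm in diameter, post 20 mm thick with a ball top 331 mm up, and one steel hook: a level rod 12 mm in diameter, axis 300 mm up, pointing to the stand's -x (roughly towards the robot), turned up at its end. Origin on the table below the post.
- hook_seat (a point): On the rod's axis 55 mm out from the post (stand frame -55, 0, 300 mm). The spare hangs within 8 mm of it along the rod, its origin 6.9 mm above the axis, its axes turned as the stand's. Axes as the stand's.
- hook_end (a point): Middle of the round upturned end of the hook (stand frame -96, 0, 318 mm); its top is 6 mm higher: the spare must rise by 18 to 50 mm (higher, its neck meets the rod) to pass out over it.
- bottle: White detergent bottle, 68 mm wide, 170 mm high, origin under its base. A bystander.
- cup: Grey measuring cup, 72 mm wide, 60 mm high, origin under its base. A bystander.
- carton: Cardboard carton 75 x 115 x 55 mm, origin under its base. A bystander.

How it is judged:
By the outcome, as a careful person would: the job done as asked, in the order asked, and still so for the second after the job is handed in, with the robot touching nothing.
It also fails if it takes over 72 s, if anything falls off the work surface, if the arm or the gripper's body presses on something with over 40 N, if the wrist force passes 120 N, or if a joint passes its speed limit or range.

## Working session

There is one attempt and no reset: what is moved stays moved. The work goes in short steps, Python scripts to look and compute and a shell command to move; the robot and the scene stay as the last step left them, time stands still between calls to the robot, and variables do not carry over. Pictures are saved under pics/ and viewed, at most 12 in all, crops included, and the job is handed in when it is done.

```bash
mkdir -p pics; python3 - <<'E'
from plant import state, optics
import cv2,numpy as np
for n in("scene","top"):
    im=optics.grab_frame(n); cv2.imwrite(f"pics/{n}0.png",cv2.resize(im[:,:,::-1],(800,600),interpolation=cv2.INTER_CUBIC))
    i=optics.camera_info(n); R=np.array(i["R"]);t=np.array(i["t"]);print(n,i["fx"],i["fy"],i["cx"],i["cy"],-R.T@t,R.round(3).tolist())
s=state();print(s)
E
```

```text
scene 436.6630677159027 436.6630677159027 254.3725164751133 184.17658599799736 [ 1.54020532 -0.1870724   0.81894688] [[0.223, 0.975, 0.007], [0.528, -0.115, -0.841], [-0.819, 0.191, -0.54]]
top 354.4953730431112 354.4953730431112 259.08376246346756 190.65784391412737 [0.47779824 0.04694046 1.3934108 ] [[-0.022, -1.0, -0.007], [-0.997, 0.023, -0.075], [0.075, 0.005, -0.997]]
{'time': 0.1, 'joint_pos': array([ 1.02496571e+00,  5.33137284e-02,  1.61413772e+00,  1.53174354e-05,
        1.47598537e+00, -1.18979537e-01]), 'joint_vel': array([-1.56929475e-03,  4.02750067e-05, -5.86014602e-03,  1.39955538e-03,
       -1.43140970e-03, -7.99545466e-04]), 'joint_efforts': array([ 4.60406427e-04, -3.94899201e+01, -3.71366107e+01, -1.65447309e-04,
        3.82262937e-03,  1.72535420e-05]), 'tool_pos': array([0.25845012, 0.56845429, 0.23018309]), 'tool_rot': array([-3.08098439e-04,  2.11809580e-01,  9.77310520e-01, -8.69121800e-04]), 'contact_force': array([-0.17961984,  0.52322974, -0.17466504]), 'ft_torque': array([-0.03943768,  0.02372528, -0.00527089]), 'grasp_force': 0.0, 'gripper_width': 1.000269175722859}
```

View pics/scene0.png

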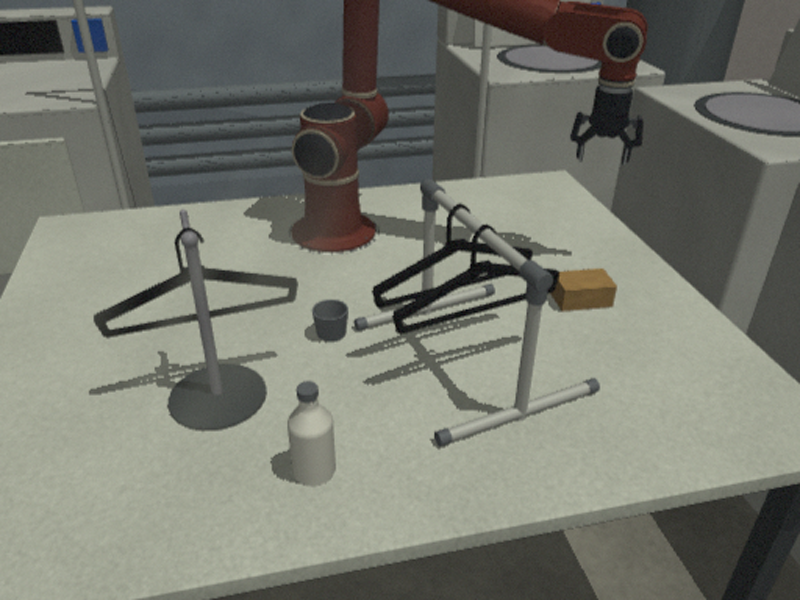

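View pics/top0.png

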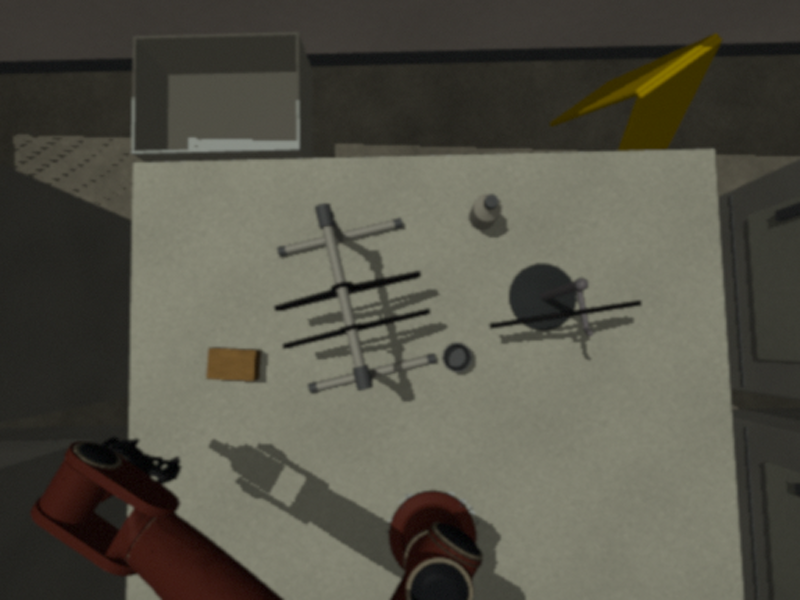

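The scene view shows the stand on the left, with its ball at (190,240) and foot at (218,396). The rack is on the right, with foot caps at (443,438), (594,386), (361,323) and (490,290). The top view shows the same rack caps at (282,251), (399,224), (313,387) and (434,358), and the stand ball at (581,284). I'll fit the poses from these.

```bash
cat > h.py <<'E'
import numpy as np
from plant import optics,state,nets
from scipy.optimize import least_squares
def proj(n,X,i=None):
    i=i or optics.camera_info(n);X=np.atleast_2d(X)@np.array(i["R"]).T+np.array(i["t"])
    return np.c_[i["fx"]*X[:,0]/X[:,2]+i["cx"],i["fy"]*X[:,1]/X[:,2]+i["cy"]]
def W(p,L):  # pose (x,y,yaw) to world
    c,s=np.cos(p[2]),np.sin(p[2]);L=np.atleast_2d(L)
    return np.c_[p[0]+c*L[:,0]-s*L[:,1],p[1]+s*L[:,0]+c*L[:,1],L[:,2]]
def fit(obs,p0):
    f=lambda p:np.concatenate([(proj(n,W(p,L))-np.array(u)).ravel() for n,L,u in obs])
    r=least_squares(f,p0,loss="soft_l1");return r.x,f(r.x)
E
python3 - <<'E'
from h import *
k=.64
feet=np.array([[.175,-.15,.011],[.175,.15,.011],[-.175,-.15,.011],[-.175,.15,.011]])
obs=[("scene",feet,k*np.array([[443,438],[594,386],[361,323],[490,290]])),("top",feet,k*np.array([[399,224],[282,251],[434,358],[313,387]]))]
p,r=fit(obs,[.7,.1,0]);print("rack",p,r.round(1))
st=np.array([[0,0,.321],[0,0,.004]]);he=np.array([[0,-.165,.3069-.126],[0,.165,.3069-.126]])+[-.055,0,0]
obs=[("scene",st,k*np.array([[190,240],[218,396]])),("top",st,k*np.array([[581,284],[543,297]])),("top",he,k*np.array([[640,302],[491,325]])),
("scene",he,k*np.array([[97,320],[296,282]]))]
s,r=fit(obs,[.7,-.3,0]);print("stand",s,r.round(1))
# hanger positions along rail
for nm,u,v in(("a",[[419,274],[277,308]],None),("b",[[428,312],[286,345]],None)):
    ends=lambda q:np.array([[q,-.165,.2927-.126],[q,.165,.2927-.126]])
    g=least_squares(lambda q:(proj("top",W(p,ends(q[0])))-k*np.array(u)).ravel(),[0.]);print(nm,g.x,g.fun.round(1))
for nm in("a","b"): pass
seat=W(s,[-.055,0,.3069]);sh=W(s,[-.055,-.075,.2029]);print("seat",seat,"shoulder",sh,"rail far",W(p,[.145,0,.28]),"near",W(p,[-.145,0,.28]))
E
```

```text
rack [0.56894244 0.17954808 0.21367757] [-0.2 -0.4 -2.5  0.4 -0.3  0.3 -1.5  0.1 -1.4 -0.7 -0.5 -0.3 -2.8  0.2
 -0.7 -0.2]
stand [ 0.58136875 -0.2883196   0.12830678] [-0.4 -1.4 -0.2 -0.2 -0.6 -1.3 -1.2 -1.3 -0.6 -0.  -0.6 -0.2 -1.4 -3.2
 -0.7 -2. ]
a [0.01858389] [-0.5  0.1 -2.1  0.5]
b [-0.06720857] [-0.4 -0.3 -2.4  0.9]
seat [[ 0.52682085 -0.29535712  0.3069    ]] shoulder [[ 0.53641747 -0.36974062  0.2029    ]] rail far [[0.7106448  0.21029609 0.28      ]] near [[0.42724008 0.14880007 0.28      ]]
```

```bash
cat >> h.py <<'E'
from scipy.spatial.transform import Rotation as Ro
def go(x,y,z,yaw,show=True): # yaw deg of tool y axis (mod 180)
    s=state();q=s["tool_rot"];R=Ro.from_quat([q[1],q[2],q[3],q[0]])
    yr=np.radians(yaw);yt=np.array([np.cos(yr),np.sin(yr),0]);T=[]
    for sg in(1,-1):
        Y=sg*yt;Z=np.array([0,0,-1.]);T.append((R.inv()*Ro.from_matrix(np.c_[np.cross(Y,Z),Y,Z])).as_rotvec())
    rv=min(T,key=np.linalg.norm);d=R.inv().apply(np.array([x,y,z])-s["tool_pos"])
    print("t",round(s["time"],1),"pos",s["tool_pos"].round(4),"d/.8",(d/.8).round(4),"r/1.5",(rv/1.5).round(4),"mm",round(np.linalg.norm(d)*1e3,1),"deg",np.degrees(np.linalg.norm(rv)).round(1),"F",s["contact_force"].round(1),"w",round(s["gripper_width"],3),"g",round(s["grasp_force"],1),"j",s["joint_pos"].round(2))
E
python3 -m inch '[{"dz":-0.28},{"dz":-0.28},{"dz":-0.28},{"dz":-0.28},{"dz":-0.28}]' 1
for i in 1 2 3 4; do python3 -m inch '[{"dx":-0.2,"dy":-0.231},{"dx":-0.2,"dy":-0.231},{"dx":-0.2,"dy":-0.231},{"dx":-0.2,"dy":-0.231},{"dx":-0.2,"dy":-0.231}]' | tail -c 300; done
python3 -m inch '[{"rz":0.339},{"rz":0.339},{"rz":0.339},{"rz":0.339},{"rz":0.339}]' | tail -c 300
python3 -m inch '[{"rz":0.339},{"rz":0.339},{"rz":0.339},{"rz":0.339},{"rz":0.339}]' | tail -c 300
python3 -c "
from h import *
go(.5364,-.3697,.32,7.35)"
```

```text
t 0.1 pos [0.2585 0.5685 0.2302] d/.8 [-0.8017 -0.9238 -0.1108] r/1.5 [-1.200e-03  5.000e-04  6.771e-01] mm 982.6 deg 58.2 F [-0.2  0.5 -0.2] w 1.0 g 0.0 j [ 1.02  0.05  1.61  0.    1.48 -0.12]validation failed for argument at $[0]...
validation failed for argument at $[0]...
validation failed for argument at $[0]...
validation failed for argument at $[0]...
validation failed for argument at $[0]...
validation failed for argument at $[0]...
validation failed for argument at $[0]...
```

```bash
python3 -m inch '[{"dx":0,"dy":0,"dz":-0.1,"rx":0,"ry":0,"rz":0},{"dx":0,"dy":0,"dz":-0.2,"rx":0,"ry":0,"rz":0},{"dx":0,"dy":0,"dz":-0.28,"rx":0,"ry":0,"rz":0},{"dx":0,"dy":0,"dz":-0.28,"rx":0,"ry":0,"rz":0},{"dx":0,"dy":0,"dz":-0.28,"rx":0,"ry":0,"rz":0}]' 1
```

```text
time: 0.6
tool_pos: [0.2589, 0.5692, 0.4613]
tool_rot: [0.001, 0.212, 0.977, 0.003]
contact_force: [-0.1, 0.4, 0.4]
gripper_width: 1.001
grasp_force: 0.0
```

All six keys are required, so I'll include them.

```bash
for i in 1 2 3 4; do python3 -m inch '[{"dx":-0.2,"dy":-0.231,"dz":0,"rx":0,"ry":0,"rz":0},{"dx":-0.2,"dy":-0.231,"dz":0,"rx":0,"ry":0,"rz":0},{"dx":-0.2,"dy":-0.231,"dz":0,"rx":0,"ry":0,"rz":0},{"dx":-0.2,"dy":-0.231,"dz":0,"rx":0,"ry":0,"rz":0},{"dx":-0.2,"dy":-0.231,"dz":0,"rx":0,"ry":0,"rz":0}]' | sed -n 2p; done
for i in 1 2; do python3 -m inch '[{"dx":0,"dy":0,"dz":0,"rx":0,"ry":0,"rz":0.339},{"dx":0,"dy":0,"dz":0,"rx":0,"ry":0,"rz":0.339},{"dx":0,"dy":0,"dz":0,"rx":0,"ry":0,"rz":0.339},{"dx":0,"dy":0,"dz":0,"rx":0,"ry":0,"rz":0.339},{"dx":0,"dy":0,"dz":0,"rx":0,"ry":0,"rz":0.339}]' | sed -n 2p; done
python3 - <<'E'
from h import *
import cv2
go(.5364,-.3697,.32,7.35)
im=optics.grab_frame("wrist");cv2.imwrite("pics/w1.png",im[:,:,::-1])
i=optics.camera_info("wrist");s=(0.58136875,-0.2883196,0.12830678)
L=np.array([[0,0,.331],[-.055,0,.3],[-.096,0,.318],[-.055,-.075,.2119],[-.055,.165,.1809],[-.055,-.165,.1809],[-.055,0,.3127]])
print(proj("wrist",W(s,L),i).round(0).tolist())
E
```

```text
tool_pos: [0.3279, 0.3324, 0.4548]
tool_pos: [0.397, 0.0979, 0.4549]
tool_pos: [0.4661, -0.1369, 0.4547]
tool_pos: [0.5354, -0.3713, 0.4541]
tool_pos: [0.5352, -0.3689, 0.4545]
tool_pos: [0.5353, -0.3688, 0.4549]
t 3.6 pos [ 0.5353 -0.3688  0.4549] d/.8 [-0.0014  0.0013  0.1686] r/1.5 [-0.0003 -0.0003  0.0002] mm 134.9 deg 0.0 F [-1.  -0.1 -0.2] w 0.999 g 0.0 j [-0.72  0.08  1.22  0.    1.84 -0.85]
[[329.0, 86.0], [256.0, 85.0], [204.0, 85.0], [255.0, 151.0], [256.0, -86.0], [255.0, 213.0], [256.0, 85.0]]
```

View pics/w1.png

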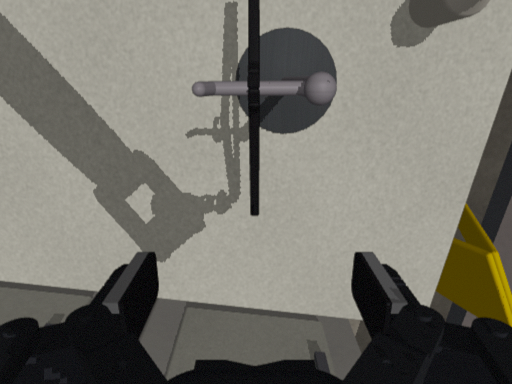

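The ball is at (321,88), the hook end at (199,89), and the spare lies along column 254 with its end at row 214. Predictions match within 3 mm. I'll descend and grip.

```bash
python3 -m inch '[{"dx":-0.0025,"dy":0,"dz":0.06,"rx":0,"ry":0,"rz":0},{"dx":-0.0025,"dy":0,"dz":0.12,"rx":0,"ry":0,"rz":0},{"dx":-0.0025,"dy":0,"dz":0.17,"rx":0,"ry":0,"rz":0},{"dx":-0.0025,"dy":0,"dz":0.21,"rx":0,"ry":0,"rz":0},{"dx":-0.0025,"dy":0,"dz":0.25,"rx":0,"ry":0,"rz":0}]' | sed -n 2,4p
python3 -m inch '[{"dx":0,"dy":0,"dz":0.03,"rx":0,"ry":0,"rz":0},{"dx":0,"dy":0,"dz":0.06,"rx":0,"ry":0,"rz":0},{"dx":0,"dy":0,"dz":0.08,"rx":0,"ry":0,"rz":0},{"dx":0,"dy":0,"dz":0.087,"rx":0,"ry":0,"rz":0},{"dx":0,"dy":0,"dz":0.087,"rx":0,"ry":0,"rz":0}]' | sed -n 2,4p
for i in 1 2; do python3 -m inch '[{"dx":0,"dy":0,"dz":0,"rx":0,"ry":0,"rz":0},{"dx":0,"dy":0,"dz":0,"rx":0,"ry":0,"rz":0},{"dx":0,"dy":0,"dz":0,"rx":0,"ry":0,"rz":0},{"dx":0,"dy":0,"dz":0,"rx":0,"ry":0,"rz":0},{"dx":0,"dy":0,"dz":0,"rx":0,"ry":0,"rz":0}]' -1; done
```

```text
tool_pos: [0.5352, -0.3705, 0.2532]
tool_rot: [-0.001, 0.66, 0.751, -0.0]
contact_force: [0.6, -0.5, 1.2]
tool_pos: [0.5353, -0.3707, 0.1851]
tool_rot: [-0.001, 0.661, 0.751, 0.0]
contact_force: [-0.4, 1.2, 0.2]
time: 5.15
tool_pos: [0.5357, -0.371, 0.1861]
tool_rot: [0.0, 0.661, 0.751, -0.0]
contact_force: [0.2, -0.0, -0.1]
gripper_width: 0.14
grasp_force: 0.6
time: 5.65
tool_pos: [0.5357, -0.3708, 0.186]
tool_rot: [0.0, 0.661, 0.751, 0.0]
contact_force: [-1.4, 1.6, 2.8]
gripper_width: 0.128
grasp_force: 62.1
```

```bash
python3 -m inch '[{"dx":0,"dy":0,"dz":-0.008,"rx":0,"ry":0,"rz":0},{"dx":0,"dy":0,"dz":-0.016,"rx":0,"ry":0,"rz":0},{"dx":0,"dy":0,"dz":-0.026,"rx":0,"ry":0,"rz":0},{"dx":0,"dy":0,"dz":-0.036,"rx":0,"ry":0,"rz":0},{"dx":0,"dy":0,"dz":-0.0425,"rx":0,"ry":0,"rz":0}]'
python3 - <<'E'
from h import *
import cv2
go(.5357,-.371,.220,7.35)
im=optics.grab_frame("scene");cv2.imwrite("pics/s2.png",cv2.resize(im[100:260,30:230,::-1],(800,640)[:2],interpolation=cv2.INTER_CUBIC)[:600])
i=optics.camera_info("scene");s=(0.5263,-.2975,0.1283)
print((proj("scene",W(s,np.array([[0,-.165,-.135],[0,.165,-.135],[0,0,0],[0,.0195,-.024]])+[0,0,.341]))-[30,100])*4)
E
```

```text
time: 6.15
tool_pos: [0.5359, -0.3712, 0.2211]
tool_rot: [0.001, 0.661, 0.751, -0.0]
contact_force: [0.5, -0.3, -0.7]
gripper_width: 0.126
grasp_force: 61.4
t 6.2 pos [ 0.5359 -0.3712  0.2211] d/.8 [ 0.0003 -0.0002  0.0013] r/1.5 [ 0.0006  0.0008 -0.0009] mm 1.1 deg 0.1 F [ 0.5 -0.3 -0.7] w 0.126 g 61.4 j [-0.72  0.12  1.56 -0.    1.46 -0.85]
[[109.82500462 373.25296978]
 [628.83788803 282.44021443]
 [346.60517088 139.4054702 ]
 [385.22894737 169.5787698 ]]
```

View pics/s2.png

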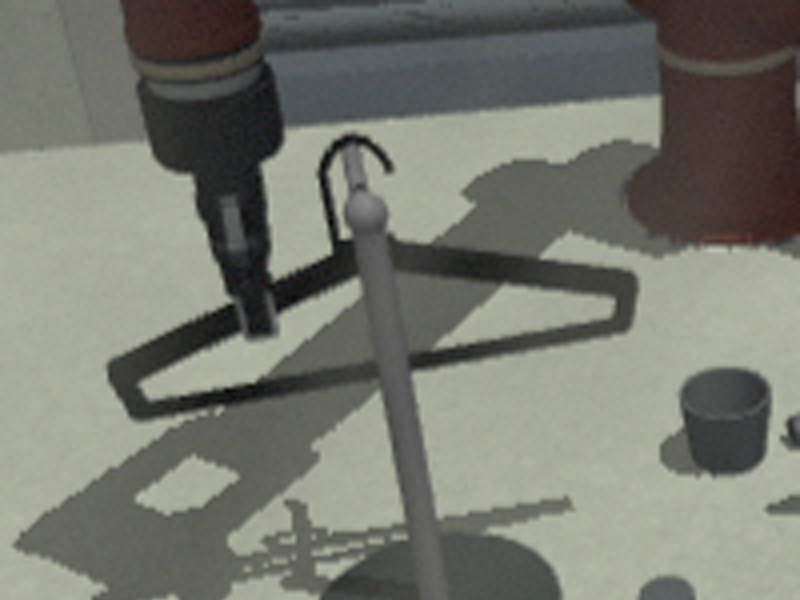

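The spare hangs level in the grip, with ends at (115,365) and (630,285) as predicted and its hook well above the rod. Next I'll draw it out along the rod.

```bash
python3 -m inch '[{"dx":0,"dy":-0.015,"dz":0,"rx":0,"ry":0,"rz":0},{"dx":0,"dy":-0.04,"dz":0,"rx":0,"ry":0,"rz":0},{"dx":0,"dy":-0.065,"dz":0,"rx":0,"ry":0,"rz":0},{"dx":0,"dy":-0.09,"dz":0,"rx":0,"ry":0,"rz":0},{"dx":0,"dy":-0.11,"dz":0,"rx":0,"ry":0,"rz":0}]'
python3 -m inch '[{"dx":0,"dy":-0.015,"dz":-0.005,"rx":0,"ry":0,"rz":0},{"dx":0,"dy":-0.03,"dz":-0.02,"rx":0,"ry":0,"rz":0},{"dx":0,"dy":-0.045,"dz":-0.04,"rx":0,"ry":0,"rz":0},{"dx":0,"dy":-0.055,"dz":-0.055,"rx":0,"ry":0,"rz":0},{"dx":0,"dy":-0.06,"dz":-0.06,"rx":0,"ry":0,"rz":0}]'
python3 - <<'E'
from h import *
p=[0.56894244,0.17954808,0.21367757]
for y in(-.25,-.20,0):
    w=W(p,[-.110,y-.074,0])[0];go(w[0],w[1],.245,12.24)
E
```

```text
time: 6.7
tool_pos: [0.4464, -0.3819, 0.2191]
tool_rot: [-0.001, 0.661, 0.75, -0.0]
contact_force: [0.2, 0.1, -1.7]
gripper_width: 0.126
grasp_force: 61.3
time: 7.2
tool_pos: [0.4008, -0.3892, 0.2713]
tool_rot: [0.003, 0.661, 0.75, -0.0]
contact_force: [0.2, -0.6, -1.0]
gripper_width: 0.129
grasp_force: 61.4
t 7.2 pos [ 0.4008 -0.3892  0.2713] d/.8 [0.2634 0.1964 0.0322] r/1.5 [ 0.0017  0.003  -0.058 ] mm 264.1 deg 5.0 F [ 0.2 -0.6 -1. ] w 0.129 g 61.4 j [-0.9  -0.13  1.72  0.    1.54 -1.03]
t 7.2 pos [ 0.4008 -0.3892  0.2713] d/.8 [0.3257 0.191  0.0319] r/1.5 [ 0.0017  0.003  -0.058 ] mm 303.1 deg 5.0 F [ 0.2 -0.6 -1. ] w 0.129 g 61.4 j [-0.9  -0.13  1.72  0.    1.54 -1.03]
t 7.2 pos [ 0.4008 -0.3892  0.2713] d/.8 [0.5748 0.1692 0.0308] r/1.5 [ 0.0017  0.003  -0.058 ] mm 480.0 deg 5.0 F [ 0.2 -0.6 -1. ] w 0.129 g 61.4 j [-0.9  -0.13  1.72  0.    1.54 -1.03]
```

```bash
python3 -m inch '[{"dx":0.02,"dy":0,"dz":0,"rx":0,"ry":0,"rz":-0.01},{"dx":0.055,"dy":0.005,"dz":0,"rx":0,"ry":0,"rz":-0.02},{"dx":0.095,"dy":0.02,"dz":0,"rx":0,"ry":0,"rz":-0.03},{"dx":0.135,"dy":0.045,"dz":0,"rx":0,"ry":0,"rz":-0.045},{"dx":0.175,"dy":0.075,"dz":0,"rx":0,"ry":0,"rz":-0.058}]' | sed -n 2,6p
python3 - <<'E'
from h import *
p=[0.56894244,0.17954808,0.21367757]
w=W(p,[-.110,-.274,0])[0];go(w[0],w[1],.245,12.24)
E
```

```text
tool_pos: [0.4427, -0.2405, 0.2682]
tool_rot: [0.001, 0.628, 0.779, 0.0]
contact_force: [1.3, -0.9, -1.0]
gripper_width: 0.129
grasp_force: 61.3
t 7.7 pos [ 0.4427 -0.2405  0.2682] d/.8 [0.1372 0.1281 0.0291] r/1.5 [0.0005 0.0005 0.0002] mm 152.0 deg 0.1 F [ 1.3 -0.9 -1. ] w 0.129 g 61.3 j [-0.65 -0.26  1.84  0.    1.56 -0.86]
```

```bash
python3 -m inch '[{"dx":0.03,"dy":0.035,"dz":0.01,"rx":0,"ry":0,"rz":0},{"dx":0.07,"dy":0.07,"dz":0.03,"rx":0,"ry":0,"rz":0},{"dx":0.105,"dy":0.1,"dz":0.055,"rx":0,"ry":0,"rz":0},{"dx":0.127,"dy":0.12,"dz":0.072,"rx":0,"ry":0,"rz":0},{"dx":0.137,"dy":0.128,"dz":0.078,"rx":0,"ry":0,"rz":0}]' | sed -n 2,6p
python3 -m inch '[{"dx":0,"dy":0,"dz":0,"rx":0,"ry":0,"rz":0},{"dx":0,"dy":0,"dz":0,"rx":0,"ry":0,"rz":0}]' | sed -n 2,4p
python3 - <<'E'
from h import *
import cv2
p=[0.56894244,0.17954808,0.21367757]
w=W(p,[-.110,-.274,0])[0];go(w[0],w[1],.2046,12.24)
a=optics.grab_frame("scene")[90:240,160:410];b=optics.grab_frame("top")[110:270,150:410]
a=cv2.resize(a,(800,480),interpolation=3)
cv2.imwrite("pics/s3.png",a[:,:,::-1]);cv2.imwrite("pics/t3.png",cv2.resize(b,(780,480),interpolation=3)[:,:,::-1])
o=state()["tool_pos"]
H=np.array([[0,-.165,-.135],[0,.165,-.135],[0,0,0],[0,.0195,-.024]])+[0,.074,.1209]
c=W([o[0],o[1],p[2]],H);c[:,2]+=o[2]
print(((proj("scene",c)-[160,90])*3.2).round(0).tolist(),((proj("top",c)-[150,110])*3).round(0).tolist())
r=W(p,[[-.145,0,.28],[.145,0,.28],[-.110,0,.291]]);print(((proj("scene",r)-[160,90])*3.2).round(0).tolist(),((proj("top",r)-[150,110])*3).round(0).tolist())
E
```

```text
tool_pos: [0.5191, -0.1105, 0.2035]
tool_rot: [-0.002, 0.626, 0.78, -0.0]
contact_force: [-0.5, 0.5, -0.8]
gripper_width: 0.129
grasp_force: 61.3
tool_pos: [0.5194, -0.1136, 0.2062]
tool_rot: [0.001, 0.628, 0.779, -0.0]
contact_force: [-0.2, -0.0, -1.1]
t 8.4 pos [ 0.5194 -0.1136  0.2062] d/.8 [0.0024 0.0007 0.002 ] r/1.5 [0.0004 0.0007 0.0001] mm 2.6 deg 0.1 F [-0.2 -0.  -1.1] w 0.124 g 61.3 j [-0.35 -0.16  1.86 -0.    1.44 -0.57]
[[8.0, 301.0], [363.0, 220.0], [189.0, 117.0], [212.0, 140.0]] [[555.0, 262.0], [270.0, 331.0], [422.0, 293.0], [402.0, 299.0]]
[[385.0, 111.0], [567.0, 261.0], [405.0, 115.0]] [[238.0, 372.0], [176.0, 105.0], [229.0, 340.0]]
```

View pics/s3.png

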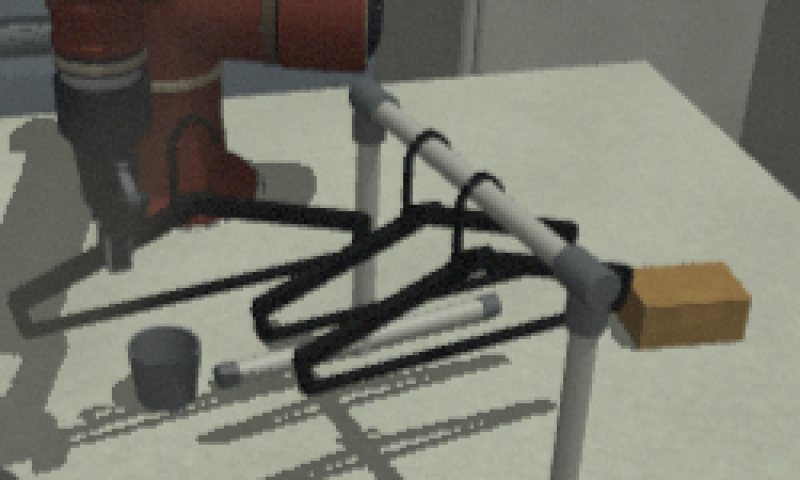

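View pics/t3.png

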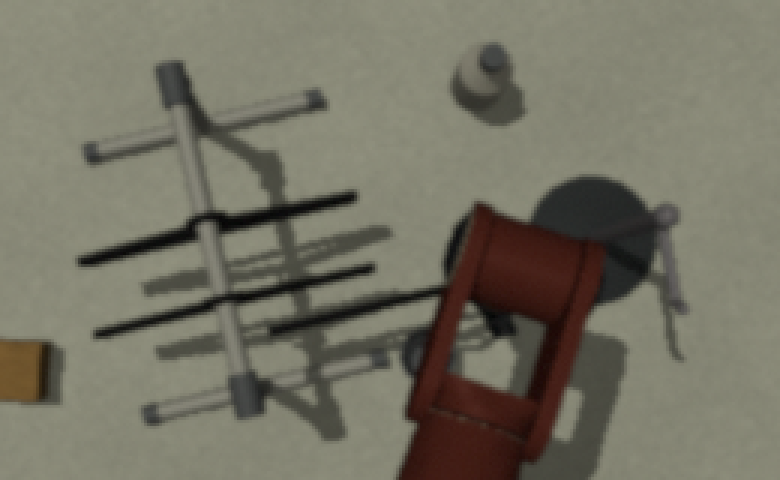

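Seen from the scene camera, the hook of the spare is at (195,120) and its end at (363,220). In the top view the end is at (272,331). Both match predictions, so I'll slide it under the rail along +y.

```bash
python3 -m inch '[{"dx":0.015,"dy":0,"dz":0,"rx":0,"ry":0,"rz":0},{"dx":0.04,"dy":0,"dz":0.001,"rx":0,"ry":0,"rz":0},{"dx":0.07,"dy":0,"dz":0.002,"rx":0,"ry":0,"rz":0},{"dx":0.1,"dy":0,"dz":0.002,"rx":0,"ry":0,"rz":0},{"dx":0.13,"dy":0,"dz":0.002,"rx":0,"ry":0,"rz":0}]' | sed -n 2,6p
python3 -m inch '[{"dx":0.03,"dy":0,"dz":0,"rx":0,"ry":0,"rz":0},{"dx":0.06,"dy":0,"dz":0,"rx":0,"ry":0,"rz":0},{"dx":0.09,"dy":0,"dz":0,"rx":0,"ry":0,"rz":0},{"dx":0.105,"dy":0,"dz":0,"rx":0,"ry":0,"rz":0},{"dx":0.12,"dy":0,"dz":0,"rx":0,"ry":0,"rz":0}]' | sed -n 2,6p
python3 -m inch '[{"dx":0,"dy":0,"dz":0,"rx":0,"ry":0,"rz":0},{"dx":0,"dy":0,"dz":0,"rx":0,"ry":0,"rz":0}]' | sed -n 2,4p
python3 - <<'E'
from h import *
import cv2
p=[0.56894244,0.17954808,0.21367757]
w=W(p,[-.110,-.075,0])[0];go(w[0],w[1],.1718,12.24)
a=optics.grab_frame("scene")[90:190,230:390];a=cv2.resize(a,(800,500),interpolation=3)
cv2.imwrite("pics/s4.png",a[:,:,::-1])
E
```

```text
tool_pos: [0.4967, -0.0104, 0.2043]
tool_rot: [0.0, 0.628, 0.778, 0.0]
contact_force: [-0.4, -0.1, -1.4]
gripper_width: 0.126
grasp_force: 61.3
tool_pos: [0.4765, 0.0831, 0.2041]
tool_rot: [0.0, 0.628, 0.779, 0.0]
contact_force: [-0.0, 0.3, -1.5]
gripper_width: 0.126
grasp_force: 61.3
tool_pos: [0.4769, 0.0822, 0.2038]
tool_rot: [0.0, 0.628, 0.779, -0.0]
contact_force: [-0.1, -0.3, -0.4]
t 9.7 pos [0.4769 0.0822 0.2038] d/.8 [0.0007 0.0008 0.04  ] r/1.5 [0.0001 0.0004 0.0001] mm 32.0 deg 0.0 F [-0.1 -0.3 -0.4] w 0.125 g 61.3 j [ 0.02 -0.28  1.96 -0.    1.46 -0.2 ]
```

View pics/s4.png

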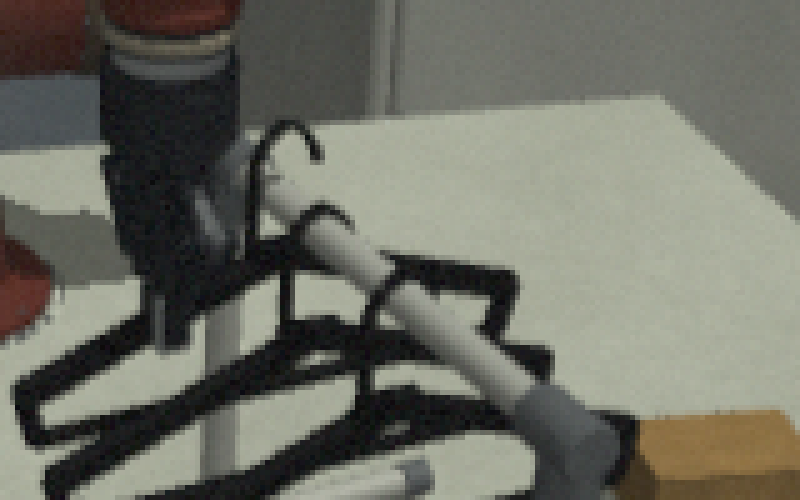

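The rail now passes under the hook, whose crown is at (290,125) and tip at (318,160), with the rail at row ~190. I'll lower it.

```bash
python3 -m inch '[{"dx":0,"dy":0,"dz":0.009,"rx":0,"ry":0,"rz":0},{"dx":0,"dy":0,"dz":0.018,"rx":0,"ry":0,"rz":0},{"dx":0,"dy":0,"dz":0.026,"rx":0,"ry":0,"rz":0},{"dx":0,"dy":0,"dz":0.032,"rx":0,"ry":0,"rz":0},{"dx":0,"dy":0,"dz":0.034,"rx":0,"ry":0,"rz":0}]' | sed -n 2,6p
for i in 1 2 3; do python3 -m inch '[{"dx":0,"dy":0,"dz":0.001,"rx":0,"ry":0,"rz":0},{"dx":0,"dy":0,"dz":0.0018,"rx":0,"ry":0,"rz":0},{"dx":0,"dy":0,"dz":0.0018,"rx":0,"ry":0,"rz":0}]' | sed -n 2,4p;done
```

```text
tool_pos: [0.4762, 0.0825, 0.1752]
tool_rot: [-0.001, 0.628, 0.779, -0.001]
contact_force: [-0.0, 0.1, -1.4]
gripper_width: 0.128
grasp_force: 61.4
tool_pos: [0.4769, 0.0826, 0.1753]
tool_rot: [0.0, 0.628, 0.779, 0.0]
contact_force: [0.0, 0.2, -1.9]
tool_pos: [0.4767, 0.0827, 0.1736]
tool_rot: [-0.0, 0.628, 0.779, -0.0]
contact_force: [-0.0, 0.2, -2.2]
tool_pos: [0.477, 0.0827, 0.1726]
tool_rot: [0.0, 0.628, 0.779, 0.0]
contact_force: [-0.3, -0.1, 0.4]
```

```bash
python3 -m inch '[{"dx":0,"dy":0,"dz":0.001,"rx":0,"ry":0,"rz":0},{"dx":0,"dy":0,"dz":0.0015,"rx":0,"ry":0,"rz":0},{"dx":0,"dy":0,"dz":0.0015,"rx":0,"ry":0,"rz":0}]' | sed -n 2,4p
for i in 1 2; do python3 -m inch '[{"dx":0,"dy":0,"dz":0,"rx":0,"ry":0,"rz":0},{"dx":0,"dy":0,"dz":0,"rx":0,"ry":0,"rz":0},{"dx":0,"dy":0,"dz":0,"rx":0,"ry":0,"rz":0},{"dx":0,"dy":0,"dz":0,"rx":0,"ry":0,"rz":0},{"dx":0,"dy":0,"dz":0,"rx":0,"ry":0,"rz":0}]' -0.3;done
python3 -m inch '[{"dx":0,"dy":0,"dz":-0.02,"rx":0,"ry":0,"rz":0},{"dx":0,"dy":0,"dz":-0.05,"rx":0,"ry":0,"rz":0},{"dx":0,"dy":0,"dz":-0.1,"rx":0,"ry":0,"rz":0},{"dx":0,"dy":0,"dz":-0.15,"rx":0,"ry":0,"rz":0},{"dx":0,"dy":0,"dz":-0.2,"rx":0,"ry":0,"rz":0}]'
python3 - <<'E'
from h import *
import cv2
p=[0.56894244,0.17954808,0.21367757]
w=W(p,[-.150,0,0])[0];go(w[0],w[1],.345,102.24)
a=optics.grab_frame("scene")[90:190,230:390];a=cv2.resize(a,(800,500),interpolation=3)
cv2.imwrite("pics/s5.png",a[:,:,::-1])
E
```

```text
tool_pos: [0.4773, 0.0828, 0.1719]
tool_rot: [0.0, 0.628, 0.779, 0.001]
contact_force: [0.2, 0.1, 3.7]
time: 11.95
tool_pos: [0.4766, 0.0826, 0.1707]
tool_rot: [-0.0, 0.628, 0.779, -0.0]
contact_force: [-0.5, 0.5, -0.0]
gripper_width: 0.349
grasp_force: 0.0
time: 12.45
tool_pos: [0.4768, 0.0826, 0.171]
tool_rot: [0.0, 0.628, 0.779, 0.0]
contact_force: [0.1, -0.5, -0.3]
gripper_width: 0.348
grasp_force: 0.0
time: 12.95
tool_pos: [0.4766, 0.0827, 0.334]
tool_rot: [0.001, 0.628, 0.779, 0.0]
contact_force: [1.5, -0.4, -0.1]
gripper_width: 0.343
grasp_force: 0.0
t 12.9 pos [0.4766 0.0827 0.334 ] d/.8 [ 0.0939 -0.0489 -0.0139] r/1.5 [ 6.0000e-04  9.0000e-04 -1.0469e+00] mm 85.4 deg 90.0 F [ 1.5 -0.4 -0.1] w 0.343 g 0.0 j [ 0.02 -0.33  1.79 -0.    1.68 -0.2 ]
```

View pics/s5.png

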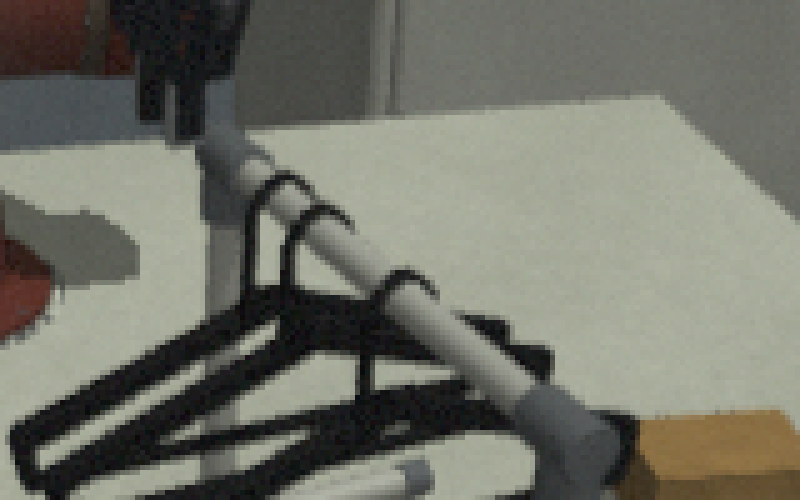

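The spare's hook sits over the rail at (285,185), with b at (325,215) and a at (405,280). Next I'll straddle the rail behind the spare, with fingers either side, and push it along.

```bash
for i in 1 2; do python3 -m inch '[{"dx":0,"dy":0,"dz":-0.01,"rx":0,"ry":0,"rz":-0.1},{"dx":0,"dy":0,"dz":-0.02,"rx":0,"ry":0,"rz":-0.2},{"dx":0,"dy":0,"dz":-0.02,"rx":0,"ry":0,"rz":-0.3},{"dx":0,"dy":0,"dz":-0.02,"rx":0,"ry":0,"rz":-0.4},{"dx":0,"dy":0,"dz":-0.02,"rx":0,"ry":0,"rz":-0.5}]' 0.18 | sed -n 2,3p; done
python3 - <<'E'
from h import *
p=[0.56894244,0.17954808,0.21367757]
w=W(p,[-.132,-.001,0])[0];go(w[0],w[1],.24,102.24)
E
```

```text
tool_pos: [0.4768, 0.0827, 0.3483]
tool_rot: [0.001, 0.296, 0.955, 0.0]
tool_pos: [0.4768, 0.0827, 0.3643]
tool_rot: [0.001, -0.075, 0.997, -0.0]
t 14.0 pos [0.4768 0.0827 0.3643] d/.8 [0.0328 0.0908 0.1553] r/1.5 [-0.0002  0.001  -0.0428] mm 146.3 deg 3.7 F [-0.4  0.4  0.1] w 0.59 g 0.0 j [ 0.02 -0.33  1.74 -0.    1.73 -1.7 ]
```

```bash
python3 -m inch '[{"dx":0.01,"dy":0.03,"dz":0,"rx":0,"ry":0,"rz":-0.043},{"dx":0.02,"dy":0.06,"dz":0,"rx":0,"ry":0,"rz":-0.043},{"dx":0.033,"dy":0.091,"dz":0,"rx":0,"ry":0,"rz":-0.043},{"dx":0.033,"dy":0.091,"dz":0,"rx":0,"ry":0,"rz":-0.043},{"dx":0.033,"dy":0.091,"dz":0.02,"rx":0,"ry":0,"rz":-0.043}]' | sed -n 2,3p
python3 - <<'E'
from h import *
import cv2
p=[0.56894244,0.17954808,0.21367757]
w=W(p,[-.132,-.001,0])[0];go(w[0],w[1],.24,102.24)
i=optics.camera_info("wrist");im=optics.grab_frame("wrist");cv2.imwrite("pics/w6.png",im[:,:,::-1])
print(proj("wrist",W(p,[[-.145,0,.28],[-.11,0,.2985],[.145,0,.28],[-.145,-.016,.28],[-.145,.016,.28]]),i).round(0).tolist())
E
```

```text
tool_pos: [0.4412, 0.1513, 0.35]
tool_rot: [0.003, -0.104, 0.995, -0.0]
t 14.5 pos [0.4412 0.1513 0.35  ] d/.8 [ 0.0024 -0.0004  0.1375] r/1.5 [-0.0005  0.0043 -0.0032] mm 110.1 deg 0.5 F [-0.8  0.3 -0.1] w 0.594 g 0.0 j [ 0.17 -0.38  1.8  -0.    1.71 -1.61]
[[256.0, 182.0], [256.0, 243.0], [257.0, 479.0], [231.0, 182.0], [280.0, 181.0]]
```

View pics/w6.png

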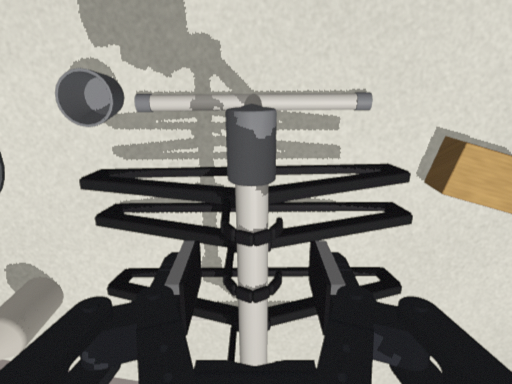

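The sleeve edge is at row 182 as predicted, the spare's hook is at row 238 (rack x about -113), and the rail is at column 252 instead of 256 (about -2.6 mm in y). I'll correct for that and descend.

```bash
python3 - <<'E'
from h import *
p=[0.56894244,0.17954808,0.21367757]
w=W(p,[-.135,-.0026,0])[0];go(w[0],w[1],.24,102.24)
E
python3 -m inch '[{"dx":0.006,"dy":-0.0025,"dz":0,"rx":0,"ry":0,"rz":-0.003},{"dx":0.006,"dy":-0.0025,"dz":0.03,"rx":0,"ry":0,"rz":-0.003},{"dx":0.006,"dy":-0.0025,"dz":0.07,"rx":0,"ry":0,"rz":-0.003},{"dx":0.006,"dy":-0.0025,"dz":0.11,"rx":0,"ry":0,"rz":-0.003},{"dx":0.006,"dy":-0.0025,"dz":0.136,"rx":0,"ry":0,"rz":-0.003}]' | sed -n 2,4p
python3 -m inch '[{"dx":0,"dy":0,"dz":0,"rx":0,"ry":0,"rz":0},{"dx":0,"dy":0,"dz":0,"rx":0,"ry":0,"rz":0},{"dx":0,"dy":0,"dz":0,"rx":0,"ry":0,"rz":0}]' -0.18
python3 - <<'E'
from h import *
p=[0.56894244,0.17954808,0.21367757]
for x in(-.135,.09): w=W(p,[x,-.0026,0])[0];go(w[0],w[1],.24,102.24)
E
```

```text
t 14.6 pos [0.4399 0.1506 0.3447] d/.8 [ 0.0033 -0.0021  0.1309] r/1.5 [-0.0003 -0.0009 -0.0039] mm 104.8 deg 0.3 F [ 1.   0.5 -2.4] w 0.588 g 0.0 j [ 0.17 -0.38  1.81 -0.    1.71 -1.61]
tool_pos: [0.435, 0.1469, 0.2354]
tool_rot: [-0.002, -0.105, 0.994, -0.0]
contact_force: [0.8, 0.6, 0.1]
time: 15.35
tool_pos: [0.4369, 0.1478, 0.2402]
tool_rot: [0.001, -0.106, 0.994, 0.0]
contact_force: [0.2, 0.0, 0.3]
gripper_width: 0.407
grasp_force: 0.0
t 15.3 pos [0.4369 0.1478 0.2402] d/.8 [-0.0009  0.0006  0.0003] r/1.5 [-0.0001  0.0019 -0.0014] mm 0.9 deg 0.2 F [0.2 0.  0.3] w 0.407 g 0.0 j [ 0.16 -0.36  1.97 -0.    1.53 -1.62]
t 15.3 pos [0.4369 0.1478 0.2402] d/.8 [-0.2822  0.0012  0.0011] r/1.5 [-0.0001  0.0019 -0.0014] mm 225.7 deg 0.2 F [0.2 0.  0.3] w 0.407 g 0.0 j [ 0.16 -0.36  1.97 -0.    1.53 -1.62]
```

```bash
for i in 1 2 3 4 5 6 7 8; do python3 -m inch '[{"dx":-0.006,"dy":0,"dz":0,"rx":0,"ry":0,"rz":0},{"dx":-0.012,"dy":0,"dz":0,"rx":0,"ry":0,"rz":0},{"dx":-0.018,"dy":0,"dz":0,"rx":0,"ry":0,"rz":0},{"dx":-0.024,"dy":0,"dz":0,"rx":0,"ry":0,"rz":0},{"dx":-0.03,"dy":0,"dz":0,"rx":0,"ry":0,"rz":0}]' | sed -n '2p;4p'; done
python3 - <<'E'
from h import *
import cv2
p=[0.56894244,0.17954808,0.21367757]
for x in(.085,.1): w=W(p,[x,-.0026,0])[0];go(w[0],w[1],.24,102.24)
a=optics.grab_frame("scene")[90:240,210:410];a=cv2.resize(a,(800,600),interpolation=3)
cv2.imwrite("pics/s7.png",a[:,:,::-1])
E
```

```text
tool_pos: [0.4598, 0.1532, 0.2382]
contact_force: [-1.4, -0.3, 0.5]
tool_pos: [0.4831, 0.1582, 0.2381]
contact_force: [-3.0, 0.4, 1.8]
tool_pos: [0.5067, 0.1633, 0.2382]
contact_force: [-3.3, 0.1, 0.9]
tool_pos: [0.5302, 0.1683, 0.2382]
contact_force: [-2.3, 0.3, 1.4]
tool_pos: [0.5536, 0.1734, 0.2382]
contact_force: [-2.9, -0.3, 1.7]
tool_pos: [0.5771, 0.1785, 0.2382]
contact_force: [-3.5, 1.0, 2.0]
tool_pos: [0.6005, 0.1835, 0.2382]
contact_force: [-3.8, 1.8, 2.1]
tool_pos: [0.624, 0.1885, 0.2382]
contact_force: [-3.6, 2.7, 1.5]
t 19.4 pos [0.624  0.1885 0.2382] d/.8 [-0.0366  0.0004 -0.0023] r/1.5 [ 0.     -0.     -0.0009] mm 29.3 deg 0.1 F [-3.6  2.7  1.5] w 0.407 g 1.8 j [ 0.18  0.11  1.54  0.    1.49 -1.6 ]
t 19.4 pos [0.624  0.1885 0.2382] d/.8 [-0.0553  0.0005 -0.0023] r/1.5 [ 0.     -0.     -0.0009] mm 44.3 deg 0.1 F [-3.6  2.7  1.5] w 0.407 g 1.8 j [ 0.18  0.11  1.54  0.    1.49 -1.6 ]
```

View pics/s7.png

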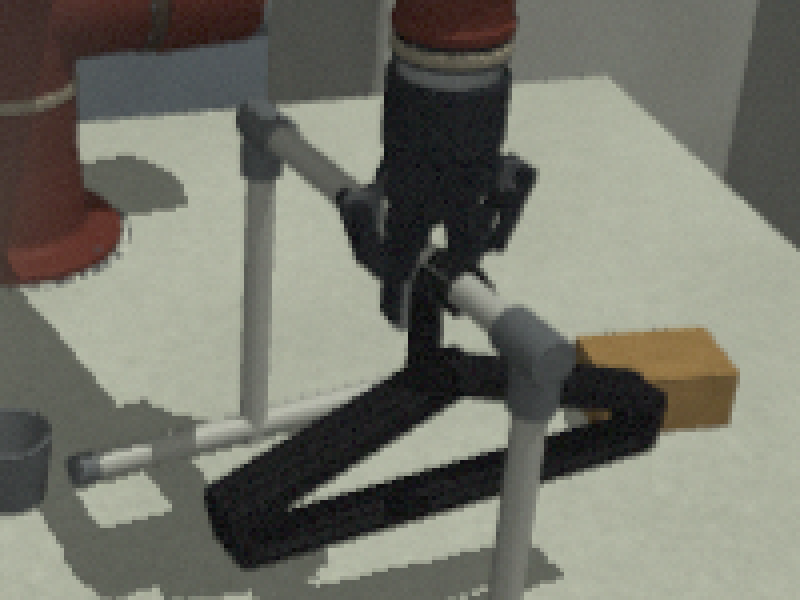

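```bash
python3 -m inch '[{"dx":-0.005,"dy":0.001,"dz":0,"rx":0,"ry":0,"rz":0},{"dx":-0.01,"dy":0.0015,"dz":0,"rx":0,"ry":0,"rz":0},{"dx":-0.015,"dy":0.0015,"dz":0,"rx":0,"ry":0,"rz":0},{"dx":-0.02,"dy":0.0015,"dz":0,"rx":0,"ry":0,"rz":0},{"dx":-0.025,"dy":0.0015,"dz":0,"rx":0,"ry":0,"rz":0}]' | sed -n '2p;4p'
python3 -m inch '[{"dx":-0.004,"dy":0,"dz":0,"rx":0,"ry":0,"rz":0},{"dx":-0.008,"dy":0,"dz":0,"rx":0,"ry":0,"rz":0},{"dx":-0.012,"dy":0,"dz":0,"rx":0,"ry":0,"rz":0},{"dx":-0.016,"dy":0,"dz":0,"rx":0,"ry":0,"rz":0},{"dx":-0.018,"dy":0,"dz":0,"rx":0,"ry":0,"rz":0}]' | sed -n '2p;4p'
for i in 1 2; do python3 -m inch '[{"dx":-0.0015,"dy":0,"dz":0,"rx":0,"ry":0,"rz":0},{"dx":-0.003,"dy":0,"dz":0,"rx":0,"ry":0,"rz":0}]' | sed -n '2p;4p';done
python3 - <<'E'
from h import *
p=[0.56894244,0.17954808,0.21367757]
w=W(p,[.099,-.0026,0])[0];go(w[0],w[1],.24,102.24)
E
```

```text
tool_pos: [0.6433, 0.1935, 0.2381]
contact_force: [-2.4, -2.7, 1.3]
tool_pos: [0.6573, 0.1969, 0.2382]
contact_force: [-3.9, -2.6, 2.2]
tool_pos: [0.6594, 0.1974, 0.2382]
contact_force: [-2.7, -2.8, 1.4]
tool_pos: [0.6617, 0.1979, 0.2382]
contact_force: [-3.2, -2.5, -0.1]
t 20.8 pos [0.6617 0.1979 0.2382] d/.8 [-0.0055 -0.0011 -0.0022] r/1.5 [ 0.0001 -0.     -0.0009] mm 4.9 deg 0.1 F [-3.2 -2.5 -0.1] w 0.41 g 1.7 j [ 0.18  0.2   1.44  0.    1.5  -1.6 ]
```

Force is still about 3 N, so it hasn't reached the stop. I'll move on in small steps.

```bash
for i in 1 2 3; do python3 -m inch '[{"dx":-0.001,"dy":-0.0002,"dz":0,"rx":0,"ry":0,"rz":0},{"dx":-0.002,"dy":-0.0004,"dz":0,"rx":0,"ry":0,"rz":0}]' | sed -n '2p;4p';done
```

```text
tool_pos: [0.6634, 0.1981, 0.2382]
contact_force: [-2.1, -1.6, 1.7]
tool_pos: [0.6649, 0.1983, 0.2381]
contact_force: [-2.4, -0.4, 1.7]
tool_pos: [0.6666, 0.1983, 0.2381]
contact_force: [-2.1, 0.1, -0.2]
```

```bash
for i in 1 2 3 4; do python3 -m inch '[{"dx":-0.001,"dy":0,"dz":0,"rx":0,"ry":0,"rz":0},{"dx":-0.002,"dy":0,"dz":0,"rx":0,"ry":0,"rz":0}]' | sed -n '2p;4p';done
```

```text
tool_pos: [0.6682, 0.1984, 0.238]
contact_force: [-2.3, 1.0, 0.1]
tool_pos: [0.6693, 0.1987, 0.2379]
contact_force: [-6.2, -0.2, 0.3]
tool_pos: [0.6695, 0.1988, 0.2378]
contact_force: [-10.9, -1.3, 1.8]
tool_pos: [0.6697, 0.1988, 0.2377]
contact_force: [-17.5, -2.2, 4.4]
```

The hangers are against the stop. I'll back off slowly, rise and check.

```bash
python3 -m inch '[{"dx":0.003,"dy":0,"dz":0,"rx":0,"ry":0,"rz":0},{"dx":0.007,"dy":0,"dz":0,"rx":0,"ry":0,"rz":0},{"dx":0.013,"dy":0,"dz":0,"rx":0,"ry":0,"rz":0},{"dx":0.03,"dy":0,"dz":0,"rx":0,"ry":0,"rz":0},{"dx":0.05,"dy":0,"dz":0,"rx":0,"ry":0,"rz":0}]' 0.18| sed -n '2p;4p'
python3 -m inch '[{"dx":0.02,"dy":0,"dz":-0.02,"rx":0,"ry":0,"rz":0},{"dx":0.02,"dy":0,"dz":-0.06,"rx":0,"ry":0,"rz":0},{"dx":0.04,"dy":0,"dz":-0.1,"rx":0,"ry":0,"rz":0},{"dx":0.08,"dy":0,"dz":-0.14,"rx":0,"ry":0,"rz":0},{"dx":0.12,"dy":0,"dz":-0.16,"rx":0,"ry":0,"rz":0}]' | sed -n '2p;4p'
python3 -m inch '[{"dx":0.04,"dy":-0.06,"dz":-0.02,"rx":0,"ry":0,"rz":0},{"dx":0.06,"dy":-0.11,"dz":-0.04,"rx":0,"ry":0,"rz":0},{"dx":0.07,"dy":-0.15,"dz":-0.05,"rx":0,"ry":0,"rz":0},{"dx":0.07,"dy":-0.2,"dz":-0.05,"rx":0,"ry":0,"rz":0},{"dx":0.07,"dy":-0.2,"dz":-0.05,"rx":0,"ry":0,"rz":0}]' | sed -n '2p;4p'
for i in 1 2; do python3 -m inch '[{"dx":0,"dy":0,"dz":0,"rx":0,"ry":0,"rz":0},{"dx":0,"dy":0,"dz":0,"rx":0,"ry":0,"rz":0},{"dx":0,"dy":0,"dz":0,"rx":0,"ry":0,"rz":0},{"dx":0,"dy":0,"dz":0,"rx":0,"ry":0,"rz":0},{"dx":0,"dy":0,"dz":0,"rx":0,"ry":0,"rz":0}]' | sed -n '1p'; done
python3 - <<'E'
from h import *
import cv2
a=optics.grab_frame("scene")[90:240,210:410];b=optics.grab_frame("top")[110:260,150:350]
cv2.imwrite("pics/f.png",np.hstack([cv2.resize(x,(400,300),interpolation=3) for x in(a,b)])[:,:,::-1].copy())
E
```

```text
tool_pos: [0.634, 0.1907, 0.2386]
contact_force: [-0.4, -1.3, -1.0]
tool_pos: [0.5402, 0.1705, 0.3705]
contact_force: [0.1, 0.1, 0.7]
tool_pos: [0.5194, -0.0013, 0.4071]
contact_force: [0.0, 0.5, -0.8]
time: 24.2
time: 24.7
```

View pics/f.png

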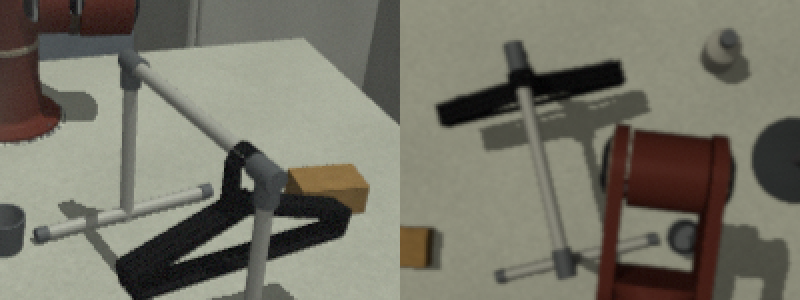

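All three hang straight and packed against the far sleeve, at (250,165) in the scene half and (520,85) in the top half, and the rest of the rail is free. I'll let them settle and hand in.

```bash
for i in 1 2 3 4 5 6; do python3 -m inch '[{"dx":0,"dy":0,"dz":0,"rx":0,"ry":0,"rz":0},{"dx":0,"dy":0,"dz":0,"rx":0,"ry":0,"rz":0},{"dx":0,"dy":0,"dz":0,"rx":0,"ry":0,"rz":0},{"dx":0,"dy":0,"dz":0,"rx":0,"ry":0,"rz":0},{"dx":0,"dy":0,"dz":0,"rx":0,"ry":0,"rz":0}]' | sed -n '1p'; done
python3 - <<'E'
from plant import optics,ticket
import numpy as np
a=optics.grab_frame("scene").astype(int)
b=optics.grab_frame("scene").astype(int);print("diff",np.abs(a-b)[150:240,230:400].mean())
print(ticket.job_done())
E
```

```text
time: 25.3
time: 25.8
time: 26.3
time: 26.8
time: 27.3
time: 27.8
diff 2.2657734204793027
the job is handed in; nothing more can be done
None
```

The spare is on the rail the same way round as the other two, all three hang straight and close together at the far end with the rest of the rail free, and I handed the job in at about 28 s; no verdict was shown.

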